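Find the rocking jar lid and press it home

TASK

One of the four walnut jars on the shelf has a lid that was never pushed home. Press lightly with the fingertips near the edge of the lids to find the one that rocks, then press that lid down at its middle until it is fully home all round, and finish while still holding it down with the fingertips. Nothing is to be picked up or pushed out of its place, and do not bear down on the glass with a heavy hand.

Things in the scene. Friction and masses are not known exactly. Their poses are not given: they have to be found in the camera images.
- lid_1: White plastic press-on lid of jar_1, one of four identical ones: 82 mm across, flat on top, its skirt reaching 14 mm down over the jar's neck. Origin: centre of its top face, z up out of it. Its top stands 105 to 125 mm above the shelf board; the jars differ in height, so neither its height nor its look tells whether it is home.
- lid_2: The same lid on jar_2, origin alike. Any of the four may be the loose one. A lid that is home does not give anywhere. The loose one stands level, 6 to 7 mm proud, on its jar's rim: 3 to 5 N pressed 25 to 30 mm out from its middle tips it by 0.15 to 0.2 rad (that spot sinks 4 to 6 mm); let go, it comes level again.
- lid_3: The same lid on jar_3, origin alike. How the loose lid seats, whichever it is: 12 to 18 N pressed on its middle slides it straight down 6 to 7 mm until it meets the rim all round and stays there, no longer rocking. Pressing only near its edge does not seat it.
- lid_4: The same lid on jar_4, origin alike.
- jar_1: A round glass jar of walnuts standing loose on the shelf, 86 mm across, 0.4 to 0.6 kg, under the lid of the same number. The origin is the centre of its underside, z up. The four stand in a row about 120 mm apart in no fixed order.
- jar_2: A round glass jar of walnuts standing loose on the shelf, 86 mm across, 0.4 to 0.6 kg, under the lid of the same number. The origin is the centre of its underside, z up. The four stand in a row about 120 mm apart in no fixed order.
- jar_3: A round glass jar of walnuts standing loose on the shelf, 86 mm across, 0.4 to 0.6 kg, under the lid of the same number. The origin is the centre of its underside, z up. The four stand in a row about 120 mm apart in no fixed order.
- jar_4: A round glass jar of walnuts standing loose on the shelf, 86 mm across, 0.4 to 0.6 kg, under the lid of the same number. The origin is the centre of its underside, z up. The four stand in a row about 120 mm apart in no fixed order.
- shelf: The low walnut-veneer shelf on the worktop that carries the jars: 840 mm long along its y axis, 150 mm deep along x, its top face 85 mm above the worktop. The origin is on the worktop under its centre. It does not move.
- clip_jar: A glass jar with a wire-clipped glass lid, 100 mm across, 140 mm tall, at the left (+y) end of the shelf. Origin at the centre of its underside. To be left alone.
- funnel: A grey plastic funnel standing mouth down, 96 mm across, 98 mm tall, at the right (-y) end of the shelf. Origin at the centre of its underside. To be left alone.
- tamper: A pine tamper standing on its thick end on the worktop in front of the shelf, 62 mm across, 180 mm tall. Origin at the centre of its underside. To be left alone.
- ladle: A steel ladle lying on the worktop in front of the shelf, 310 mm long along its x axis, its bowl 84 mm across and 84 mm high. Origin under the middle of its length. To be left alone.

How it is judged:
By the outcome, as a careful person would: the job done as asked, in the order asked, and still so for the second after the job is handed in, while the arm keeps its last pose, push and grip.
It also fails if it takes over 54 s, if anything falls off the work surface, if the arm or the gripper's body presses on something with over 40 N, if the wrist force passes 120 N, or if a joint passes its speed limit or range.

ROBOT

A 6-joint arm with a two-finger parallel gripper is mounted at the origin on the work surface. World frame = base frame: x ahead of the robot, y to its left, z up, the work surface at z = 0. Lengths are in m, angles in degrees, forces in N, time in s.
With the tool pointing down it reaches from about 0.4 to 0.825 m from the base axis. Payload 7 kg.
Tool frame: the origin (TCP) lies on the centre line of the jaws, within the pads' length; the fingertips stand 11 mm ahead of it and the grasp point (between the pads) lies 8 mm behind it; z points along the fingers, y is the direction in which the jaws open and shut (so a half turn about z gives the same grasp; the last joint's range is limited). The gripper opens to 88 mm and grips with 3 to 60 N. Pads are 19 mm wide; open, the fingers measure 130 mm over their backs; the gripper's body (78 mm by 193 mm) begins 47 mm behind the grasp point.
Start: joints at [83.486, 20.546, 0.682, 0, -70.136, -16.507], TCP at [0.264, 0.621, 0.238] pointing down, gripper open.
Joint ranges: [-176.03, 176.03], [-82.01, 121.73], [-58.28, 71.71], [-173.87, 95.51], [-174.79, -0.11], [-173.66, 173.66]. Speed limits (degrees/s): [136.94, 136.94, 172.46, 180, 180, 180].

INTERFACE

Orientations are given as [roll, pitch, yaw] about the fixed x, y, z axes, in that order (R = Rz(yaw) Ry(pitch) Rx(roll)).
In Python, from plant import ctrl, cams, order gives the robot as it stands.
- The arm moves only by the tool jog_arm, never from a script. Its argument "motion" is a list of rows, each an object with "offset": the shift along the tool's x, y, z in mm, a list of three; "roll": the turn about the tool's z in rad; "hand": the finger opening in mm, from 0 to 87.6. A call has 1 to 20 rows; each row is the pose to reach, as a shift and turn from the pose commanded when the call began, along the tool's axes at that moment; what a row does not reach only later rows make up. A row lasts 1/12 s, in which the tool goes at most 41.7 mm and 7.16 degrees, less where a joint would pass 70% of its speed; a pose out of reach is approached as far as the arm can. A call with a gripper value outside its range is refused whole. The fingers move at their own pace and stop on an object; the grip force is fixed at half the most. Time passes only in rows, so rows that repeat a pose let the fingers close. It gives the time, the measured TCP pose, the force and the opening at its end, in the units of the state.
- ctrl.get_obs(): the state, without advancing time (a new reading comes with each control period).
- cams.snapshot(name): name is "scene" or "side" or "wrist"; returns a dict with "img" (400x640x3 uint8, red, green, blue), "K" (3x3 intrinsics, pixels), "cam_to_world" (4x4, takes a point from camera to world coordinates); the wrist camera has in their place "T_tool_cam" (4x4, takes a point from camera to tool coordinates, whose origin is the TCP and whose axes are the flange's). Camera axes: x right, y down, z forward; pixel columns grow to the right and rows downward; lengths in m; the calibration is good to about 2 mm. A picture is of the moment at which its call begins: read the wrist's pose just before it. There is no depth.
- order.close_job(): hands the job in, once; it reports no verdict.
The state is a dict: "clock": time; "joint_pos": joint angles; "qvel": joint speeds; "tau": joint torques, N m; "tool_pos": TCP position; "orientation": TCP orientation; "force": force on the tool from outside, world axes, zero at the start; "moment": the same for the moment, N m; "opening": finger opening in m.
Only numpy, scipy, OpenCV 4.12 (cv2) and the standard library are available. Lean on these libraries where they do the work, as an engineer would, in place of code of your own. Each camera call takes 0.05 s, during which the arm holds its last target. There are 200 camera calls.

## Working session

There is one attempt and no reset: what is moved stays moved. The work goes in short steps, Python scripts to look and compute and a tool call to move; the robot and the scene stay as the last step left them, time stands still between calls to the robot, and variables do not carry over. Pictures are saved under pics/ and viewed, about 8 in all and at most 12, crops included, and the job is handed in when it is done.

Besides the shell and the picture viewer there is one more tool, called by a JSON object that holds its "fn" and its "kwargs", one argument or row to a line. jog_arm: Moves the arm, as the interface text tells. Its arguments: {"type":"object","properties":{"motion":{"type":"array"}},"required":["motion"]}

```bash
mkdir -p pics; ls
python3 - <<'E'
from plant import ctrl,cams
import cv2,numpy as np
o=ctrl.get_obs();print(o)
for n in("scene","side"):
    s=cams.snapshot(n);cv2.imwrite(f"pics/{n}0.png",s["img"][:,:,::-1]);print(n,s["K"],s["cam_to_world"])
    np.savez(f"{n}0.npz",**s)
E
```

```text
pics
{'clock': 0.0, 'joint_pos': array([ 8.34853880e+01,  2.05909412e+01,  6.32994901e-01, -1.90953796e-02,
       -7.01383528e+01, -1.65046630e+01]), 'qvel': array([-0.00375576, -0.04097757,  0.07398683,  0.03210856, -0.08989208,
        0.10898795]), 'tau': array([ 1.37873467e-04, -5.82716703e+01,  2.93067563e+01,  6.99720472e+00,
        7.19439398e-03, -1.55749526e-04]), 'tool_pos': array([0.26381937, 0.62077427, 0.23662558]), 'orientation': array([ 1.79902569e+02, -1.01491883e-02, -2.30257692e+01]), 'force': array([-0.65429459, -0.25698751, -1.17356566]), 'moment': array([0.03960762, 0.01048254, 0.01858001]), 'opening': 0.08814239482717301}
scene [[450.14194245   0.         320.47094792]
 [  0.         450.14194245 198.24494358]
 [  0.           0.           1.        ]] [[-0.82650773  0.35811408 -0.43432623  1.01871015]
 [ 0.56263251  0.5504073  -0.61684395  0.766331  ]
 [ 0.01815582 -0.75419235 -0.65640251  0.92292742]
 [ 0.          0.          0.          1.        ]]
side [[380.54599147   0.         322.62812839]
 [  0.         380.54599147 196.75685518]
 [  0.           0.           1.        ]] [[ 0.2851083  -0.67277518  0.68270552 -0.14207554]
 [-0.95848206 -0.19637196  0.20676119 -0.17466515]
 [-0.00503958 -0.71331032 -0.70083021  0.82742245]
 [ 0.          0.          0.          1.        ]]
```

View pics/scene0.png

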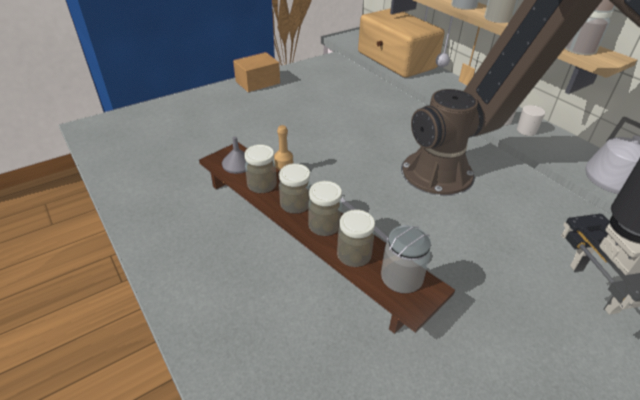

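View pics/side0.png

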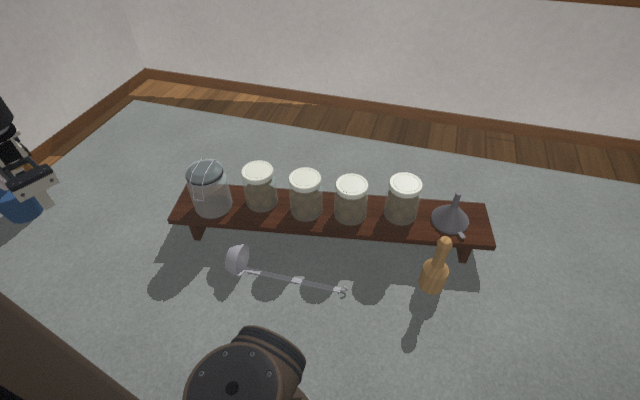

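The scene view shows the four white lids at about (357,223), (325,192), (294,174) and (259,155). In the side view they are at (258,171), (305,180), (352,186) and (405,184). The tamper and ladle are on the robot's side of the shelf.

```bash
cat > h.py <<'E'
import cv2,numpy as np
def lids(img,seeds,thr=150):
    hsv=cv2.cvtColor(img,cv2.COLOR_RGB2HSV)
    m=((hsv[...,2]>thr)&(hsv[...,1]<60)).astype(np.uint8)
    n,l,st,c=cv2.connectedComponentsWithStats(m)
    return m,[(l==l[v,u],st[l[v,u]],c[l[v,u]]) for u,v in seeds]
def tri(s1,p1,s2,p2):
    P=[]
    for s in(s1,s2):
        P.append(s["K"]@np.linalg.inv(s["cam_to_world"])[:3])
    X=cv2.triangulatePoints(P[0],P[1],np.float64(p1).reshape(2,1),np.float64(p2).reshape(2,1))
    return (X[:3]/X[3]).ravel()
E
python3 - <<'E'
from h import *
A=dict(np.load("scene0.npz"));B=dict(np.load("side0.npz"))
sa=[(357,223),(325,192),(294,174),(259,155)];sb=[(258,171),(305,180),(352,186),(405,184)]
for s,u in((A,sa),(B,sb)):
    for p in u: print(p,s["img"][p[1]-12:p[1]+20:2,p[0]].max(1))
_,la=lids(A["img"],sa);_,lb=lids(B["img"],sb)
for a,b in zip(la,lb):
    print(a[1],b[1],tri(A,a[2],B,b[2]))
E
```

```text
(357, 223) [221 219 217 217 217 218 218 218 219 219 214 212 187 158 102 113]
(325, 192) [161 219 218 217 217 217 218 218 218 220 218 198 176 119  97 110]
(294, 174) [141 205 216 217 217 217 218 219 219 220 205 178 138  95 108 108]
(259, 155) [151 218 218 217 217 218 219 219 220 200 172 135  94 106 107 101]
(258, 171) [142 210 219 220 220 221 220 220 218 217 220 146 140  99  82  80]
(305, 180) [218 220 221 220 221 220 222 220 220 219 185 142 131  85  84  84]
(352, 186) [219 221 224 224 224 226 223 224 223 218 226 145 139  94  88  85]
(405, 184) [200 220 230 229 229 232 231 230 230 233 225 167 140 112  89  88]
[340 210  35  28 781] [241 160  33  22 551] [0.51770282 0.20065041 0.19652698]
[309 180  33  26 663] [288 167  34  23 588] [0.51968131 0.07305358 0.20068638]
[279 163  31  23 543] [336 173  33  23 605] [ 0.53934488 -0.04210009  0.19104147]
[245 143  34  22 501] [389 172  34  23 605] [ 0.57493376 -0.16909513  0.19558725]
```

Run:
```python
from h import *
A=dict(np.load("scene0.npz"));B=dict(np.load("side0.npz"))
sa=[(357,223),(325,192),(294,174),(259,155)];sb=[(258,171),(305,180),(352,186),(405,184)]
_,la=lids(A["img"],sa,205);_,lb=lids(B["img"],sb,190)
def fit(m):
    c=max(cv2.findContours(m[0].astype(np.uint8),cv2.RETR_EXTERNAL,cv2.CHAIN_APPROX_NONE)[0],key=len)
    return cv2.fitEllipse(cv2.convexHull(c))
P=[]
for a,b in zip(la,lb):
    ea,eb=fit(a),fit(b); X=tri(A,ea[0],B,eb[0]);P.append(X)
    print(X.round(4),np.round(ea[1],1),np.round(eb[1],1),np.hypot(*X[:2]).round(3))
P=np.array(P);print(np.linalg.norm(np.diff(P[:,:2],axis=0),axis=1),np.polyfit(P[:,1],P[:,0],1))
```

```text
[0.5172 0.1996 0.1978] [24.2 33.6] [19.4 30.8] 0.554
[0.5197 0.0726 0.2018] [20.9 31.5] [20.9 31.3] 0.525
[ 0.5394 -0.0424  0.1922] [18.6 29.4] [21.5 31.6] 0.541
[ 0.5762 -0.1691  0.1958] [16.6 28.2] [21.2 32.5] 0.6
[0.12704373 0.11663829 0.13194077] [-0.16082466  0.54057743]
```

```bash
cat >> h.py <<'E'
from scipy.spatial.transform import Rotation as Ro
def Rt(o): return Ro.from_euler('xyz',o["orientation"],degrees=True).as_matrix()
def to(o,p,yaw=None):
    d=Rt(o).T@(np.array(p)-o["tool_pos"])*1000
    r=0 if yaw is None else -np.radians(yaw-o["orientation"][2])
    return d.round(1),round(r,3)
E
python3 - <<'E'
from h import *
from plant import ctrl
o=ctrl.get_obs();u=np.array([.987,.159,0])
print(to(o,np.array([.517,.2,.32]),9.1), to(o,o["tool_pos"]+[0.1,-.1,.083]))
E
```

```text
(array([397.6, 288.4, -82.8]), np.float64(-0.561)) (array([131.2,  53. , -82.9]), 0)
```

{"fn": "jog_arm", "kwargs": {
  "motion": [
    {"offset": [0,0,-40],"roll": 0,"hand": 0},
    {"offset": [0,0,-82],"roll": 0,"hand": 0},
    {"offset": [30,20,-82],"roll": -0.1,"hand": 0},
    {"offset": [60,42,-82],"roll": -0.2,"hand": 0},
    {"offset": [90,64,-82],"roll": -0.3,"hand": 0},
    {"offset": [120,86,-82],"roll": -0.4,"hand": 0},
    {"offset": [150,108,-82],"roll": -0.5,"hand": 0},
    {"offset": [180,130,-82],"roll": -0.56,"hand": 0},
    {"offset": [210,152,-82],"roll": -0.56,"hand": 0},
    {"offset": [240,174,-82],"roll": -0.56,"hand": 0},
    {"offset": [270,196,-82],"roll": -0.56,"hand": 0},
    {"offset": [300,218,-82],"roll": -0.56,"hand": 0},
    {"offset": [330,240,-82],"roll": -0.56,"hand": 0},
    {"offset": [360,262,-82],"roll": -0.56,"hand": 0},
    {"offset": [390,282,-82],"roll": -0.56,"hand": 0},
    {"offset": [398,288,-82],"roll": -0.56,"hand": 0},
    {"offset": [398,288,-82],"roll": -0.56,"hand": 0},
    {"offset": [398,288,-82],"roll": -0.56,"hand": 0},
    {"offset": [398,288,-82],"roll": -0.56,"hand": 0}
  ]
}}

```text
clock: 1.68
tool_pos: [0.5173, 0.201, 0.3193]
orientation: [-180.0, 0.0, 9.1]
force: [-0.0, -0.5, -0.0]
opening: 0.0005
```

Run:
```python
from h import *
from plant import ctrl,cams
o=ctrl.get_obs();s=cams.snapshot("wrist");cv2.imwrite("pics/w1.png",s["img"][:,:,::-1])
np.savez("w1.npz",**s,pos=o["tool_pos"],R=Rt(o));print(o["clock"],o["tool_pos"],o["orientation"],o["force"],o["opening"]);print(s["K"],s["T_tool_cam"])
```

```text
1.6833 [0.51730881 0.2009629  0.31934625] [-1.79997006e+02  2.31991015e-02  9.06787508e+00] [-0.04589844 -0.49599658 -0.01988115] 0.0005377983264650773
[[296.28380571   0.         319.89962169]
 [  0.         296.28380571 201.17819952]
 [  0.           0.           1.        ]] [[ 2.16394742e-04 -9.65806432e-01 -2.59264129e-01  7.03094060e-02]
 [ 9.99999954e-01  2.64410318e-04 -1.50327214e-04  3.94596737e-04]
 [ 2.13739101e-04 -2.59264084e-01  9.65806445e-01 -1.47578175e-01]
 [ 0.00000000e+00  0.00000000e+00  0.00000000e+00  1.00000000e+00]]
```

View pics/w1.png

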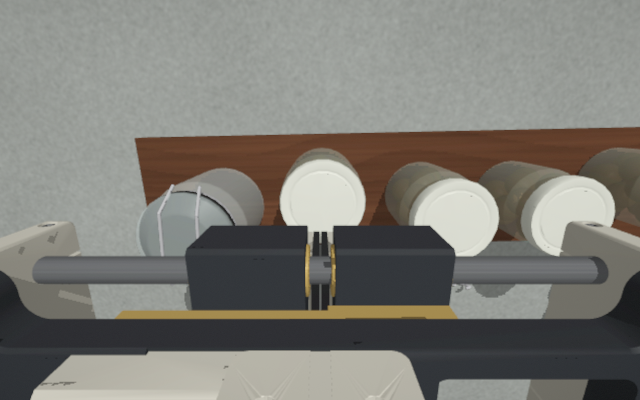

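The wrist view shows lid A's top circle centred at about (322,202), lid B at (453,218) and lid C at (568,216). The closed fingers are seen end-on at (320,240).

```bash
cat >> h.py <<'E'
def wray(s,uv,z):
    d=np.linalg.inv(s["K"])@[*uv,1]; T=s["T_tool_cam"]; R=s["R"]
    c=R@T[:3,3]+s["pos"]; d=R@T[:3,:3]@d
    return c+d*(z-c[2])/d[2]
E
python3 - <<'E'
from h import *
s=dict(np.load("w1.npz"))
for uv,z in(((322,202),.198),((453,218),.202),((568,216),.192)): 
    print(wray(s,uv,z),[wray(s,uv,z+.01)-wray(s,uv,z)])
E
```

```text
[0.51497825 0.19823959 0.198     ] [array([0.00267329, 0.00049895, 0.01      ])]
[0.5201043  0.07434934 0.202     ] [array([0.00252015, 0.00518342, 0.01      ])]
[ 0.5372466  -0.04082477  0.192     ] [array([0.00180488, 0.0091846 , 0.01      ])]
```

```bash
cat >> h.py <<'E'
C=dict(A=(.516,.199,.198),B=(.520,.0735,.202),C=(.5385,-.0415,.192),D=(.575,-.169,.196))
U=np.array([.987,.159,0])
E
python3 - <<'E'
from h import *
from plant import ctrl
o=ctrl.get_obs();print(to(o,np.array(C["A"])-.027*U+[0,0,.019],9.1))
E
```

```text
(array([-28.5,   2.1, 102.4]), np.float64(0.0))
```

{"fn": "jog_arm", "kwargs": {
  "motion": [
    {"offset": [-28,2,25],"roll": 0,"hand": 0},
    {"offset": [-28,2,60],"roll": 0,"hand": 0},
    {"offset": [-28,2,85],"roll": 0,"hand": 0},
    {"offset": [-28,2,98],"roll": 0,"hand": 0},
    {"offset": [-28,2,102],"roll": 0,"hand": 0},
    {"offset": [-28,2,102],"roll": 0,"hand": 0},
    {"offset": [-28,2,102],"roll": 0,"hand": 0}
  ]
}}

```text
clock: 2.32
tool_pos: [0.4906, 0.195, 0.2184]
orientation: [-180.0, -0.1, 9.1]
force: [0.2, -0.1, 0.1]
opening: 0.0005
```

{"fn": "jog_arm", "kwargs": {
  "motion": [
    {"offset": [0,0,2],"roll": 0,"hand": 0},
    {"offset": [0,0,4],"roll": 0,"hand": 0},
    {"offset": [0,0,5],"roll": 0,"hand": 0},
    {"offset": [0,0,5],"roll": 0,"hand": 0},
    {"offset": [0,0,5],"roll": 0,"hand": 0}
  ]
}}

```text
clock: 2.73
tool_pos: [0.4904, 0.1941, 0.2128]
orientation: [-180.0, -0.0, 9.1]
force: [-0.1, -0.1, 0.4]
opening: 0.0005
```

{"fn": "jog_arm", "kwargs": {
  "motion": [
    {"offset": [0,0,1],"roll": 0,"hand": 0},
    {"offset": [0,0,1],"roll": 0,"hand": 0}
  ]
}}

```text
clock: 2.9
tool_pos: [0.4903, 0.1941, 0.2115]
orientation: [-180.0, 0.0, 9.1]
force: [0.7, 0.4, -0.1]
opening: 0.0005
```

{"fn": "jog_arm", "kwargs": {
  "motion": [
    {"offset": [0,0,1],"roll": 0,"hand": 0},
    {"offset": [0,0,1],"roll": 0,"hand": 0}
  ]
}}

```text
clock: 3.07
tool_pos: [0.4905, 0.1941, 0.2109]
orientation: [-180.0, -0.0, 9.1]
force: [-0.1, -0.3, 2.6]
opening: 0.0001
```

{"fn": "jog_arm", "kwargs": {
  "motion": [
    {"offset": [0,0,0.5],"roll": 0,"hand": 0},
    {"offset": [0,0,0.5],"roll": 0,"hand": 0}
  ]
}}

```text
clock: 3.23
tool_pos: [0.4905, 0.1941, 0.2108]
orientation: [-180.0, -0.0, 9.1]
force: [-3.0, -0.2, 6.3]
opening: 0.0004
```

{"fn": "jog_arm", "kwargs": {
  "motion": [
    {"offset": [0,0,0.5],"roll": 0,"hand": 0},
    {"offset": [0,0,0.5],"roll": 0,"hand": 0}
  ]
}}

```text
clock: 3.4
tool_pos: [0.4905, 0.1941, 0.2108]
orientation: [-180.0, -0.1, 9.1]
force: [-4.6, -0.3, 10.1]
opening: 0.0004
```

Lid A doesn't give: the force rises to 10 N with no sinking, so it is home. On to B.

{"fn": "jog_arm", "kwargs": {
  "motion": [
    {"offset": [0,0,-15],"roll": 0,"hand": 0},
    {"offset": [0,0,-30],"roll": 0,"hand": 0},
    {"offset": [-4,30,-30],"roll": 0,"hand": 0},
    {"offset": [-8,62,-30],"roll": 0,"hand": 0},
    {"offset": [-12,94,-30],"roll": 0,"hand": 0},
    {"offset": [-16,118,-30],"roll": 0,"hand": 0},
    {"offset": [-16,124,-28],"roll": 0,"hand": 0},
    {"offset": [-16,124,-18],"roll": 0,"hand": 0},
    {"offset": [-16,124,-11],"roll": 0,"hand": 0},
    {"offset": [-16,124,-11],"roll": 0,"hand": 0},
    {"offset": [-16,124,-11],"roll": 0,"hand": 0}
  ]
}}

```text
clock: 4.32
tool_pos: [0.4937, 0.0697, 0.2196]
orientation: [180.0, 0.1, 9.1]
force: [-0.1, 0.4, 0.8]
opening: 0.0007
```

{"fn": "jog_arm", "kwargs": {
  "motion": [
    {"offset": [0,0,2],"roll": 0,"hand": 0},
    {"offset": [0,0,3],"roll": 0,"hand": 0},
    {"offset": [0,0,3],"roll": 0,"hand": 0}
  ]
}}

```text
clock: 4.57
tool_pos: [0.494, 0.0696, 0.2174]
orientation: [180.0, 0.0, 9.1]
force: [-0.1, -1.1, 0.4]
opening: 0.0008
```

{"fn": "jog_arm", "kwargs": {
  "motion": [
    {"offset": [0,0,1],"roll": 0,"hand": 0},
    {"offset": [0,0,1],"roll": 0,"hand": 0}
  ]
}}

```text
clock: 4.73
tool_pos: [0.494, 0.0693, 0.2165]
orientation: [-180.0, 0.0, 9.1]
force: [0.4, 1.1, -0.2]
opening: 0.0005
```

{"fn": "jog_arm", "kwargs": {
  "motion": [
    {"offset": [0,0,1],"roll": 0,"hand": 0},
    {"offset": [0,0,1],"roll": 0,"hand": 0}
  ]
}}

```text
clock: 4.9
tool_pos: [0.494, 0.0691, 0.2155]
orientation: [-180.0, 0.0, 9.1]
force: [0.5, -0.4, 0.2]
opening: 0.0004
```

{"fn": "jog_arm", "kwargs": {
  "motion": [
    {"offset": [0,0,1],"roll": 0,"hand": 0},
    {"offset": [0,0,1],"roll": 0,"hand": 0}
  ]
}}

```text
clock: 5.07
tool_pos: [0.4942, 0.0691, 0.2148]
orientation: [180.0, -0.0, 9.1]
force: [0.3, -0.2, 2.3]
opening: 0.0005
```

{"fn": "jog_arm", "kwargs": {
  "motion": [
    {"offset": [0,0,0.7],"roll": 0,"hand": 0},
    {"offset": [0,0,0.7],"roll": 0,"hand": 0}
  ]
}}

```text
clock: 5.23
tool_pos: [0.4942, 0.0691, 0.2148]
orientation: [180.0, -0.0, 9.1]
force: [-3.9, 0.4, 7.4]
opening: 0.0005
```

B is stiff as well, with no sinking at 7.4 N. Now C.

{"fn": "jog_arm", "kwargs": {
  "motion": [
    {"offset": [0,0,-10],"roll": 0,"hand": 0},
    {"offset": [0,0,-20],"roll": 0,"hand": 0},
    {"offset": [0,30,-20],"roll": 0,"hand": 0},
    {"offset": [0,62,-20],"roll": 0,"hand": 0},
    {"offset": [0,94,-20],"roll": 0,"hand": 0},
    {"offset": [-1,112,-20],"roll": 0,"hand": 0},
    {"offset": [-1,116,-16],"roll": 0,"hand": 0},
    {"offset": [-1,116,-6],"roll": 0,"hand": 0},
    {"offset": [-1,116,2],"roll": 0,"hand": 0},
    {"offset": [-1,116,5],"roll": 0,"hand": 0},
    {"offset": [-1,116,5],"roll": 0,"hand": 0}
  ]
}}

```text
clock: 6.15
tool_pos: [0.5106, -0.0448, 0.2076]
orientation: [-180.0, 0.1, 9.1]
force: [-0.3, 0.5, 0.2]
opening: 0.0005
```

{"fn": "jog_arm", "kwargs": {
  "motion": [
    {"offset": [0,0,1],"roll": 0,"hand": 0},
    {"offset": [0,0,2],"roll": 0,"hand": 0},
    {"offset": [0,0,2],"roll": 0,"hand": 0}
  ]
}}

```text
clock: 6.4
tool_pos: [0.5115, -0.0451, 0.207]
orientation: [-180.0, -0.0, 9.1]
force: [-0.4, 0.2, 0.2]
opening: 0.0003
```

{"fn": "jog_arm", "kwargs": {
  "motion": [
    {"offset": [0,0,1],"roll": 0,"hand": 0},
    {"offset": [0,0,1],"roll": 0,"hand": 0}
  ]
}}

```text
clock: 6.57
tool_pos: [0.5114, -0.0454, 0.2059]
orientation: [-180.0, -0.0, 9.1]
force: [-0.8, -0.2, 0.4]
opening: 0.0006
```

{"fn": "jog_arm", "kwargs": {
  "motion": [
    {"offset": [0,0,0.7],"roll": 0,"hand": 0},
    {"offset": [0,0,0.7],"roll": 0,"hand": 0}
  ]
}}

```text
clock: 6.73
tool_pos: [0.5115, -0.0454, 0.2059]
orientation: [-180.0, -0.0, 9.1]
force: [-2.5, 1.6, 5.7]
opening: 0.0006
```

{"fn": "jog_arm", "kwargs": {
  "motion": [
    {"offset": [0,0,0.4],"roll": 0,"hand": 0},
    {"offset": [0,0,0.4],"roll": 0,"hand": 0}
  ]
}}

```text
clock: 6.9
tool_pos: [0.5114, -0.0455, 0.2058]
orientation: [-180.0, -0.0, 9.1]
force: [-4.1, 2.0, 6.7]
opening: 0.0002
```

C is stiff too, so D should be the one. I'll confirm it by pressing.

{"fn": "jog_arm", "kwargs": {
  "motion": [
    {"offset": [0,0,-10],"roll": 0,"hand": 0},
    {"offset": [0,0,-22],"roll": 0,"hand": 0},
    {"offset": [4,30,-22],"roll": 0,"hand": 0},
    {"offset": [8,64,-22],"roll": 0,"hand": 0},
    {"offset": [12,98,-22],"roll": 0,"hand": 0},
    {"offset": [15,124,-22],"roll": 0,"hand": 0},
    {"offset": [15,131,-20],"roll": 0,"hand": 0},
    {"offset": [15,131,-12],"roll": 0,"hand": 0},
    {"offset": [15,131,-8],"roll": 0,"hand": 0},
    {"offset": [15,131,-8],"roll": 0,"hand": 0},
    {"offset": [15,131,-8],"roll": 0,"hand": 0}
  ]
}}

```text
clock: 7.82
tool_pos: [0.5464, -0.1717, 0.2126]
orientation: [-180.0, 0.0, 9.1]
force: [-0.2, 0.2, 0.0]
opening: -0.0001
```

{"fn": "jog_arm", "kwargs": {
  "motion": [
    {"offset": [0,0,1],"roll": 0,"hand": 0},
    {"offset": [0,0,2],"roll": 0,"hand": 0},
    {"offset": [0,0,2],"roll": 0,"hand": 0}
  ]
}}

```text
clock: 8.07
tool_pos: [0.5469, -0.172, 0.2109]
orientation: [180.0, -0.0, 9.1]
force: [-0.1, 1.3, 0.4]
opening: 0.0004
```

{"fn": "jog_arm", "kwargs": {
  "motion": [
    {"offset": [0,0,1],"roll": 0,"hand": 0},
    {"offset": [0,0,1],"roll": 0,"hand": 0}
  ]
}}

```text
clock: 8.23
tool_pos: [0.5468, -0.1724, 0.2098]
orientation: [-180.0, -0.0, 9.1]
force: [-0.8, 0.2, 0.5]
opening: 0.0006
```

{"fn": "jog_arm", "kwargs": {
  "motion": [
    {"offset": [0,0,0.7],"roll": 0,"hand": 0},
    {"offset": [0,0,0.7],"roll": 0,"hand": 0}
  ]
}}

```text
clock: 8.4
tool_pos: [0.5468, -0.1725, 0.209]
orientation: [-180.0, -0.0, 9.1]
force: [0.4, 0.5, 0.2]
opening: 0.0005
```

{"fn": "jog_arm", "kwargs": {
  "motion": [
    {"offset": [0,0,0.7],"roll": 0,"hand": 0},
    {"offset": [0,0,0.7],"roll": 0,"hand": 0}
  ]
}}

```text
clock: 8.57
tool_pos: [0.5469, -0.1726, 0.2084]
orientation: [180.0, -0.0, 9.1]
force: [0.3, 1.2, 1.1]
opening: 0.0008
```

{"fn": "jog_arm", "kwargs": {
  "motion": [
    {"offset": [0,0,0.7],"roll": 0,"hand": 0},
    {"offset": [0,0,0.7],"roll": 0,"hand": 0}
  ]
}}

```text
clock: 8.73
tool_pos: [0.5469, -0.1726, 0.2078]
orientation: [180.0, -0.0, 9.1]
force: [0.1, 0.3, 1.9]
opening: 0.0005
```

{"fn": "jog_arm", "kwargs": {
  "motion": [
    {"offset": [0,0,0.7],"roll": 0,"hand": 0},
    {"offset": [0,0,0.7],"roll": 0,"hand": 0}
  ]
}}

```text
clock: 8.9
tool_pos: [0.547, -0.1726, 0.2071]
orientation: [180.0, -0.0, 9.1]
force: [-0.8, 0.3, 2.4]
opening: 0.0006
```

{"fn": "jog_arm", "kwargs": {
  "motion": [
    {"offset": [0,0,0.7],"roll": 0,"hand": 0},
    {"offset": [0,0,0.7],"roll": 0,"hand": 0}
  ]
}}

```text
clock: 9.07
tool_pos: [0.547, -0.1726, 0.2064]
orientation: [180.0, -0.0, 9.1]
force: [0.3, 0.8, 2.3]
opening: 0.0002
```

{"fn": "jog_arm", "kwargs": {
  "motion": [
    {"offset": [0,0,1],"roll": 0,"hand": 0},
    {"offset": [0,0,1],"roll": 0,"hand": 0}
  ]
}}

```text
clock: 9.23
tool_pos: [0.5472, -0.1726, 0.2056]
orientation: [180.0, -0.0, 9.1]
force: [-0.4, 1.6, 5.6]
opening: 0.0003
```

{"fn": "jog_arm", "kwargs": {
  "motion": [
    {"offset": [0,0,0.7],"roll": 0,"hand": 0},
    {"offset": [0,0,0.7],"roll": 0,"hand": 0}
  ]
}}

```text
clock: 9.4
tool_pos: [0.5473, -0.1726, 0.2054]
orientation: [180.0, -0.1, 9.1]
force: [-0.5, 1.6, 8.0]
opening: 0.0002
```

D rocks: the spot sank about 3 mm at 2 N, then stopped. I'll rise and refine its centre with the wrist camera.

{"fn": "jog_arm", "kwargs": {
  "motion": [
    {"offset": [0,0,-8],"roll": 0,"hand": 0},
    {"offset": [0,0,-40],"roll": 0,"hand": 0},
    {"offset": [0,0,-80],"roll": 0,"hand": 0},
    {"offset": [0,0,-110],"roll": 0,"hand": 0},
    {"offset": [0,0,-120],"roll": 0,"hand": 0},
    {"offset": [0,0,-120],"roll": 0,"hand": 0},
    {"offset": [0,0,-120],"roll": 0,"hand": 0},
    {"offset": [0,0,-120],"roll": 0,"hand": 0}
  ]
}}

```text
clock: 10.07
tool_pos: [0.546, -0.1724, 0.3231]
orientation: [-179.9, 0.1, 9.1]
force: [0.3, -0.4, -0.3]
opening: 0.0004
```

Run:
```python
from h import *
from plant import ctrl,cams
o=ctrl.get_obs();s=cams.snapshot("wrist")
w=dict(s,pos=o["tool_pos"],R=Rt(o));np.savez("w2.npz",**w)
im=s["img"][:,:,::-1].copy()
hsv=cv2.cvtColor(s["img"],cv2.COLOR_RGB2HSV)
m=((hsv[...,2]>200)&(hsv[...,1]<40)).astype(np.uint8);m[230:]=0
for c in cv2.findContours(m,0,cv2.CHAIN_APPROX_NONE)[0]:
    if cv2.contourArea(c)>1500:
        e=cv2.fitEllipse(c);cv2.ellipse(im,e,(0,0,255),1);print(e,wray(w,e[0],.1975))
cv2.imwrite("pics/w2.png",im)
```

```text
((54.234169006347656, 185.23049926757812), (75.18923950195312, 91.01425170898438), 122.74186706542969) [0.5186744  0.07644662 0.1975    ]
((184.6463165283203, 184.08154296875), (78.53402709960938, 85.02706909179688), 136.19976806640625) [ 0.53918048 -0.04489067  0.1975    ]
((321.38629150390625, 167.66339111328125), (83.78583526611328, 84.57856750488281), 23.41807746887207) [ 0.57479191 -0.16943037  0.1975    ]
```

View pics/w2.png

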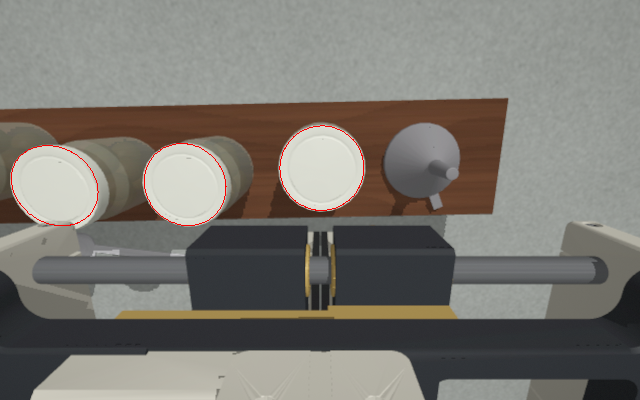

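The wrist view shows D fitted at (321,168), which is world (0.575,-0.169) and agrees with the two-view estimate. Jars B and C have not moved. Now onto D's middle.

{"fn": "jog_arm", "kwargs": {
  "motion": [
    {"offset": [29,1.6,20],"roll": 0,"hand": 0},
    {"offset": [29,1.6,50],"roll": 0,"hand": 0},
    {"offset": [29,1.6,80],"roll": 0,"hand": 0},
    {"offset": [29,1.6,100],"roll": 0,"hand": 0},
    {"offset": [29,1.6,108],"roll": 0,"hand": 0},
    {"offset": [29,1.6,111],"roll": 0,"hand": 0},
    {"offset": [29,1.6,111],"roll": 0,"hand": 0},
    {"offset": [29,1.6,111],"roll": 0,"hand": 0}
  ]
}}

```text
clock: 10.78
tool_pos: [0.5763, -0.1697, 0.2147]
orientation: [180.0, -0.1, 9.1]
force: [0.2, -0.2, -0.0]
opening: 0.0006
```

{"fn": "jog_arm", "kwargs": {
  "motion": [
    {"offset": [0,0,1],"roll": 0,"hand": 0},
    {"offset": [0,0,2],"roll": 0,"hand": 0},
    {"offset": [0,0,2],"roll": 0,"hand": 0}
  ]
}}

```text
clock: 11.03
tool_pos: [0.5759, -0.1696, 0.2123]
orientation: [180.0, -0.1, 9.1]
force: [-1.2, 0.6, 0.2]
opening: 0.0004
```

{"fn": "jog_arm", "kwargs": {
  "motion": [
    {"offset": [0,0,1],"roll": 0,"hand": 0},
    {"offset": [0,0,1],"roll": 0,"hand": 0}
  ]
}}

```text
clock: 11.2
tool_pos: [0.5757, -0.1696, 0.2107]
orientation: [-180.0, -0.0, 9.1]
force: [0.6, -0.4, -0.1]
opening: 0.0002
```

{"fn": "jog_arm", "kwargs": {
  "motion": [
    {"offset": [0,0,1],"roll": 0,"hand": 0},
    {"offset": [0,0,1],"roll": 0,"hand": 0}
  ]
}}

```text
clock: 11.37
tool_pos: [0.5757, -0.1696, 0.2095]
orientation: [180.0, -0.0, 9.1]
force: [-0.3, -0.0, -0.5]
opening: 0.0002
```

{"fn": "jog_arm", "kwargs": {
  "motion": [
    {"offset": [0,0,1],"roll": 0,"hand": 0},
    {"offset": [0,0,1.5],"roll": 0,"hand": 0},
    {"offset": [0,0,1.5],"roll": 0,"hand": 0}
  ]
}}

```text
clock: 11.62
tool_pos: [0.5758, -0.1696, 0.2093]
orientation: [180.0, -0.0, 9.1]
force: [-3.6, 2.0, 7.0]
opening: 0.0003
```

{"fn": "jog_arm", "kwargs": {
  "motion": [
    {"offset": [0,0,0.7],"roll": 0,"hand": 0},
    {"offset": [0,0,0.7],"roll": 0,"hand": 0}
  ]
}}

```text
clock: 11.78
tool_pos: [0.5759, -0.1697, 0.2088]
orientation: [180.0, -0.1, 9.1]
force: [-3.8, 1.3, 8.3]
opening: 0.0006
```

{"fn": "jog_arm", "kwargs": {
  "motion": [
    {"offset": [0,0,0.7],"roll": 0,"hand": 0},
    {"offset": [0,0,0.7],"roll": 0,"hand": 0}
  ]
}}

```text
clock: 11.95
tool_pos: [0.5759, -0.1697, 0.2082]
orientation: [180.0, -0.1, 9.1]
force: [-3.8, 2.3, 9.1]
opening: 0.0003
```

{"fn": "jog_arm", "kwargs": {
  "motion": [
    {"offset": [0,0,0.7],"roll": 0,"hand": 0},
    {"offset": [0,0,1],"roll": 0,"hand": 0},
    {"offset": [0,0,1],"roll": 0,"hand": 0}
  ]
}}

```text
clock: 12.2
tool_pos: [0.5759, -0.1697, 0.2073]
orientation: [180.0, -0.1, 9.1]
force: [-2.7, 2.4, 10.0]
opening: 0.0005
```

{"fn": "jog_arm", "kwargs": {
  "motion": [
    {"offset": [0,0,0.7],"roll": 0,"hand": 0},
    {"offset": [0,0,1],"roll": 0,"hand": 0},
    {"offset": [0,0,1],"roll": 0,"hand": 0}
  ]
}}

```text
clock: 12.45
tool_pos: [0.5759, -0.1697, 0.2063]
orientation: [180.0, -0.1, 9.1]
force: [-3.7, 2.4, 10.1]
opening: 0.0002
```

{"fn": "jog_arm", "kwargs": {
  "motion": [
    {"offset": [0,0,0.7],"roll": 0,"hand": 0},
    {"offset": [0,0,1],"roll": 0,"hand": 0},
    {"offset": [0,0,1],"roll": 0,"hand": 0}
  ]
}}

```text
clock: 12.7
tool_pos: [0.5759, -0.1697, 0.2053]
orientation: [180.0, -0.1, 9.1]
force: [-3.3, 2.3, 10.5]
opening: 0.0008
```

{"fn": "jog_arm", "kwargs": {
  "motion": [
    {"offset": [0,0,0.7],"roll": 0,"hand": 0},
    {"offset": [0,0,1],"roll": 0,"hand": 0},
    {"offset": [0,0,1],"roll": 0,"hand": 0}
  ]
}}

```text
clock: 12.95
tool_pos: [0.5759, -0.1697, 0.2043]
orientation: [180.0, -0.1, 9.1]
force: [-3.6, 1.9, 10.5]
opening: 0.0006
```

{"fn": "jog_arm", "kwargs": {
  "motion": [
    {"offset": [0,0,0.7],"roll": 0,"hand": 0},
    {"offset": [0,0,1],"roll": 0,"hand": 0},
    {"offset": [0,0,1],"roll": 0,"hand": 0}
  ]
}}

```text
clock: 13.2
tool_pos: [0.5758, -0.1697, 0.2033]
orientation: [180.0, -0.1, 9.1]
force: [-3.2, 1.2, 9.6]
opening: 0.0002
```

{"fn": "jog_arm", "kwargs": {
  "motion": [
    {"offset": [0,0,0.5],"roll": 0,"hand": 0},
    {"offset": [0,0,0.5],"roll": 0,"hand": 0}
  ]
}}

```text
clock: 13.37
tool_pos: [0.5759, -0.1697, 0.2028]
orientation: [180.0, -0.1, 9.1]
force: [-3.6, 2.6, 9.3]
opening: 0.0008
```

{"fn": "jog_arm", "kwargs": {
  "motion": [
    {"offset": [0,0,0.7],"roll": 0,"hand": 0},
    {"offset": [0,0,0.7],"roll": 0,"hand": 0}
  ]
}}

```text
clock: 13.53
tool_pos: [0.576, -0.1697, 0.2026]
orientation: [179.9, -0.1, 9.1]
force: [-4.2, 2.9, 12.1]
opening: 0.0006
```

{"fn": "jog_arm", "kwargs": {
  "motion": [
    {"offset": [0,0,0.7],"roll": 0,"hand": 0},
    {"offset": [0,0,0.7],"roll": 0,"hand": 0}
  ]
}}

```text
clock: 13.7
tool_pos: [0.5761, -0.1698, 0.2025]
orientation: [179.9, -0.1, 9.1]
force: [-5.2, 2.9, 17.1]
opening: 0.0003
```

{"fn": "jog_arm", "kwargs": {
  "motion": [
    {"offset": [0,0,0.2],"roll": 0,"hand": 0},
    {"offset": [0,0,0.2],"roll": 0,"hand": 0},
    {"offset": [0,0,0.2],"roll": 0,"hand": 0},
    {"offset": [0,0,0.2],"roll": 0,"hand": 0}
  ]
}}

```text
clock: 14.03
tool_pos: [0.5761, -0.1698, 0.2024]
orientation: [179.9, -0.1, 9.1]
force: [-5.6, 3.8, 17.6]
opening: 0.0002
```

Run:
```python
from h import *
from plant import ctrl,cams
a,b=cams.snapshot("scene")["img"],cams.snapshot("side")["img"]
im=np.vstack([cv2.resize(a[110:310,180:480],None,fx=2,fy=2)[:290],cv2.resize(b[130:260,160:460],None,fx=2,fy=2)])
cv2.imwrite("pics/end.png",im[:,:,::-1]);o=ctrl.get_obs();print(o["clock"],o["tool_pos"],o["force"],o["qvel"].round(2))
```

```text
14.1333 [ 0.57610876 -0.1697827   0.20244761] [-5.79276128  3.43051997 17.10143761] [-0.04 -0.11 -0.02 -0.05 -0.02 -0.  ]
```

View pics/end.png

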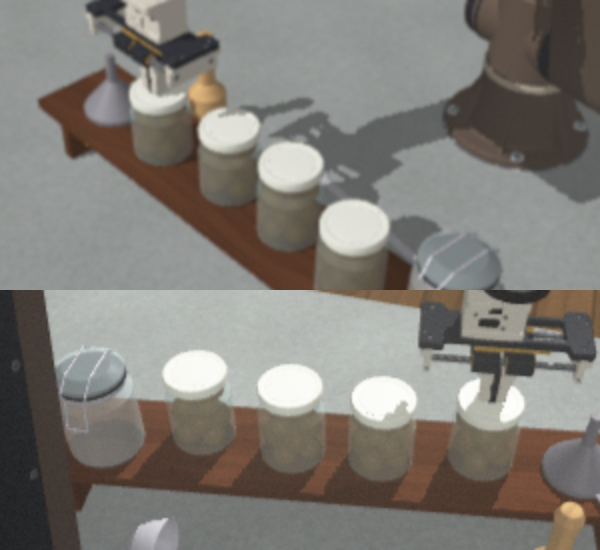

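The fingertips are on the middle of D's lid, everything is in its place, and the hold is steady at about 17 N with no further sinking. Handing in.

```bash
python3 -c "
from plant import order
print(order.close_job())"
```

```text
the job is handed in; nothing more can be done
None
```

The loose lid was on the jar next to the funnel, at the −y end of the row. It is now pressed home, and I handed the job in at about 14 s with the fingertips still holding it at about 17 N.

- **Finding it:** I pressed each lid about 27 mm out from its middle. The other three did not give at up to 10, 7 and 7 N. This one sank about 2–3 mm at roughly 2 N, then stopped at 8 N. That is less than the 4–6 mm described.
- **Seating it:** Pressed at its middle, it slid down about 6.5 mm and then stopped hard at 12–17 N, moving no more than about 0.1 mm after that. It slid at about 10 N, a little below the 12–18 N stated.
- **Last checks:** In the last pictures all the jars and other things stand where they were. While pressing there was also about 6 N of sideways force, and the fingertips crept about 0.4 mm.
- **Not checked:** I did not press its edge again afterwards. That it is home all round rests on the full travel and the hard stop.

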